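# Zero the scale and hold the sieve over the bowl

## Task

Waffle mix is about to be sifted straight into the white bowl that stands on the kitchen scale, so get the scale ready: press its buttons right down one at a time, letting each come up again, first the round power button, then the oblong unit button in the middle, then the square zero button. Then pick up the mesh sieve, carry it over the things standing in between without disturbing them or the bowl, and finish holding it still, upright and centred over the bowl with its underside about 2 cm above the bowl's rim. Never let the sieve touch the bowl or the scale, as that would falsify the weight, and do not put it down: the program ends with the gripper holding it there.

Things in the scene. Friction and masses are not known exactly. Their poses are not given: they have to be found in the camera images.
- scale: black kitchen scale, fixed on the worktop, left or right, turned up to 17 deg; 240 mm deep (x), 190 wide (y), body top 24 mm up. Origin: centre of its underside, z up, -x towards its front edge, where three grey buttons stand in a row in front of the display; its round steel weighing plate (148 mm across, top 34 mm up) is centred 40 mm behind the origin (+x)
- power_top (a point): centre of the top of the round power button (20 mm across), the left one of the row seen from the scale's front; 92 mm in front of the scale's origin and 58 mm to its left (+y), top 31 mm above the worktop when up
- unit_top (a point): centre of the top of the oblong unit button (32 mm along the row, 14 mm across), the middle one; 92 mm in front of the scale's origin, top 31 mm above the worktop when up
- zero_top (a point): centre of the top of the square zero button (24 by 24 mm), the right one of the row; 92 mm in front of the scale's origin and 58 mm to its right (-y), top 31 mm above the worktop when up
- power (a joint): travel of the power button, 0 up, 0.005 m fully down (counts as pressed beyond 0.003); springs back, 1.5 N to start, 4.5 N fully down
- unit (a joint): travel of the unit button, as for power
- zero (a joint): travel of the zero button, as for power
- bowl: loose white ceramic bowl, 140 mm across the rim, 60 mm high, standing on the scale's weighing plate within a few mm of its centre; origin at the centre of its underside, z up
- bowl_rim (a point): centre of the bowl's mouth at rim height, about 94 mm above the worktop
- sieve: flat-bottomed steel mesh sieve, 0.14 kg, on the worktop at the other side from the scale. Basket 105 mm across the rim, 74 at the bottom, 44 high; origin: centre of its underside, z up. Black bar handle to its -x (roughly towards the robot), x -72 to -176, 16 wide, z 33 to 48 mm; small lug at x +65. Centre of mass about 20 mm from the origin towards the handle
- sieve_grip (a point): point on the handle's axis to grip from above (16 mm across the handle, closing along the sieve's y), 94 mm from the basket's centre in the sieve's -x and 40.5 mm above its underside
- tumbler: loose clear glass tumbler, 70 mm across, 162 mm tall, standing between the scale and the sieve; origin at the centre of its underside
- salt_shaker: loose white salt shaker, 42 mm across, 88 mm tall, between the scale and the sieve; origin at the centre of its underside
- pepper_shaker: loose dark pepper shaker, 42 mm across, 88 mm tall, between the scale and the sieve; origin at the centre of its underside
- bowl_stack: fixed stack of white bowls, 141 mm across, 97 mm tall, between the scale and the sieve, behind the tumbler; origin at the centre of its underside
- mug: loose green and white mug, 86 mm across with a handle, 88 mm tall, at the left end of the worktop; origin at the centre of its underside
- mix_box: loose carton, 54 x 139 x 198 mm tall, at the back of the worktop; origin at the centre of its underside
- syrup: loose brown bottle, 75 mm across, 183 mm tall, at the back of the worktop; origin at the centre of its underside

How it is judged (in metres and radians):
On the way, in this order (a step that is already met when the one before it is completed fails the run):
1. the power button is pressed right down, the others up (value of joint power above 0.003 m and value of joint each of unit, zero below 0.0015 m), for 0.05 s.
2. then the unit button, the others up (value of joint unit above 0.003 m and value of joint each of power, zero below 0.0015 m), for 0.05 s.
3. then the zero button, the others up, while the sieve is not over the bowl (value of joint zero above 0.003 m and value of joint each of power, unit below 0.0015 m and horizontal distance between sieve and bowl_rim above 0.15 m), for 0.05 s.
4. then the sieve is lifted off the worktop by the gripper, the buttons up again (value of joint each of power, unit, zero below 0.0015 m and height (world z) of sieve above 0.03 m and contact force between sieve and the fingers above 1 N), for 0.2 s.
At the end, for the whole second after the job is handed in: The gripper holds the sieve still, level within 8.5 degrees, its underside's centre within 15 mm of the bowl's centre and 6 to 38 mm above the rim; neither sieve nor arm touches bowl or scale; the bowl stands upright on the scale, all buttons up (horizontal distance between sieve and bowl_rim below 0.015 m and z of sieve in the frame of bowl_rim between 0.006 and 0.038 m and angle between sieve's own z axis and vertical below 0.15 rad and linear speed of sieve below 0.02 m/s and angular speed of sieve below 0.15 rad/s and contact force between sieve and the fingers above 1 N and contact force between sieve and bowl below 0.1 N and contact force between sieve and scale below 0.1 N and contact force between each of bowl, scale and the arm below 0.2 N and contact force between each of bowl, scale and the fingers below 0.2 N and z of bowl_rim in the frame of scale above 0.09 m and angle between bowl's own z axis and vertical below 0.08 rad and value of joint each of power, unit, zero below 0.0015 m); the arm keeps its last pose, push and grip.
It fails at once if two buttons pressed together (value of joint each of power, unit above 0.002 m or value of joint each of unit, zero above 0.002 m or value of joint each of power, zero above 0.002 m).
It fails at once if the sieve touches the bowl or the scale (contact force between sieve and bowl above 0.5 N or contact force between sieve and scale above 0.5 N).
It fails at once if the bowl is shifted by more than 15 mm or tipped (distance of bowl from where it was at the start of the episode above 0.015 m or angle between bowl's own z axis and vertical above 0.15 rad).
It fails at once if another thing is shifted by more than 2 cm or tipped (distance of any of tumbler, salt_shaker, pepper_shaker, mug, mix_box, syrup from where it was at the start of the episode above 0.02 m or angle between any of tumbler, salt_shaker, pepper_shaker, mug, mix_box, syrup's own z axis and vertical above 0.25 rad).
It also fails if it takes over 72 s, if anything falls off the work surface, if the arm or the gripper's body presses on something with over 40 N, if the wrist force passes 120 N, or if a joint passes its speed limit or range.

## Robot

A 6-joint arm with a two-finger parallel gripper is mounted at the origin on a cart in front of the work surface, level with it; the furniture and walls round the work are solid. World frame = base frame: x ahead of the robot, y to its left, z up, the work surface at z = 0. Lengths are in mm, angles in rad, forces in N, time in s.
With the tool pointing down it reaches from about 300 to 750 mm from the base axis. Payload 8.5 kg.
Tool frame: the origin (TCP) lies on the centre line of the jaws, within the pads' length; the fingertips stand 14 mm ahead of it and the grasp point (between the pads) lies 5 mm behind it; z points along the fingers, y is the line along which they close (so a half turn about z gives the same grasp; the last joint's range is limited). The gripper opens to 85 mm and grips with 20 to 120 N. Pads are 22 mm wide; open, the fingers measure 114 mm over their backs; the gripper's body (76 mm by 85 mm) begins 54 mm behind the grasp point. The pads swing forward as they close: fully open they stand 13 mm farther back than shut.
Start: joints at [0.97, 0.381, 1.297, -0, 1.464, -0.215], TCP at [206.955, 509.559, 245.322] pointing down, gripper open.
Joint ranges: [-3.11, 3.11], [-0.89, 2.33], [0.22, 2.48], [-1.42, 4.56], [0.17, 2.85], [-2.88, 2.88]. Speed limits (rad/s): [2.39, 2.39, 3.14, 3.14, 3.14, 3.14].

## Interface

Orientations are given as a 3x3 rotation matrix whose columns are the frame's x, y, z axes.
In Python, from rig import bot, cams, finder gives the robot as it stands.
- The arm moves only by the tool step_arm, never from a script. Its argument "series" is a list of rows, each an object with "slide": the shift along the tool's x, y, z in cm, a list of three; "twist": the turn about the tool's z in rad; "grip": the opening, from -1 (shut) to 1 (fully open). A call has exactly 5 rows; each row is the pose to reach, as a shift and turn from the pose commanded when the call began, along the tool's axes at that moment; what a row does not reach only later rows make up. A row lasts 1/10 s, in which the tool goes at most 50 mm and 8.59 degrees, less where a joint would pass 70% of its speed; a pose out of reach is approached as far as the arm can. A call with a gripper value outside its range is refused whole. The fingers move at their own pace and stop on an object; the grip force is fixed at half the most. Time passes only in rows, so rows that repeat a pose let the fingers close, or fill a call up. It gives the time, the measured TCP pose, the force, the opening and the grip force at its end, in the units of the state.
- bot.get_state(): the state, without advancing time (a new reading comes with each control period).
- cams.read_camera(name): name is "scene" or "top" or "wrist"; returns a dict with "frame" (384x512x3 uint8, blue, green, red), "mtx" (3x3 intrinsics, pixels), "k1" (the pictures are not rectified: a ray, as slopes to the right and down, at radius r is drawn at 1 + k1 r^2 times it, then the intrinsics apply), "extrinsics" (4x4, takes a point from world to camera coordinates). Camera axes: x right, y up, looking along -z (the intrinsics and any distortion apply to the point x, -y, -z); pixel columns grow to the right and rows downward; lengths in mm; the calibration is good to about 2 mm. A picture is of the moment at which its call begins. There is no depth.
- bot.job_done(): hands the job in; it is judged then, once.
Trained networks look in a picture, given as the dict that the camera call returned (one of the last four; its "shot" number tells which), for a name from the list of things; names that differ only in an ending like _2 or _b are one class to them, and where a whole thing is asked for, a point or a joint stands for the part that bears it (a point fixed in the world has none). Each returns a list of dicts, best first, with "score" (0 to 1); they miss things now and then, are a little off and sometimes report something else, mostly with a low value. They report only what shows in the picture. A call takes as long as a camera call.
- finder.search_frame(picture, name): "xyz" ([x, y, z] in mm, in the coordinates of the camera as it stood for that picture, good to about 4 mm: the middle of the surface that is visible of it).
The state is a dict: "time": time; "joints": joint angles; "qd": joint speeds; "joint_efforts": joint torques, N m; "tool_pos": TCP position; "tool_rot": TCP orientation; "wrist_force": force on the tool from outside, world axes, zero at the start; "ft_torque": the same for the moment, N m; "finger_gap": finger opening in mm; "grip_force": force on a finger pad.
Only numpy, scipy, OpenCV 4.12 (cv2) and the standard library are available. Lean on these libraries where they do the work, as an engineer would, in place of code of your own. Each camera call takes 0.05 s, during which the arm holds its last target. There are 200 camera calls.

## Working session

There is one attempt and no reset: what is moved stays moved. The work goes in short steps, Python scripts to look and compute and a tool call to move; the robot and the scene stay as the last step left them, time stands still between calls to the robot, and variables do not carry over. Pictures are saved under pics/ and viewed, at most 10 in all, crops included, and the job is handed in when it is done.

Besides the shell and the picture viewer there is one more tool, called after ">>>" as name(argument=value, ...) on one line, values as JSON. step_arm: Moves the arm, as the interface text tells. Its arguments: {"type":"object","properties":{"series":{"type":"array","items":{"type":"object","properties":{"slide":{"type":"array","items":{"type":"number"}},"twist":{"type":"number"},"grip":{"type":"number"}}}}},"required":["series"]}

```bash
ls; mkdir -p pics; cat > h.py <<'E'
import numpy as np, cv2
from rig import bot, cams, finder
def shot(cam,save=None):
    p=cams.read_camera(cam)
    if save: cv2.imwrite('pics/'+save,p['frame'])
    return p
def w(p,c):
    E=np.array(p['extrinsics']); return (np.linalg.inv(E)@np.r_[c,1])[:3]
def find(p,n,k=2):
    return [(round(d['score'],2),w(p,d['xyz']).round(0).tolist()) for d in finder.search_frame(p,n)[:k]]
def ray(p,u,v,z):
    "pixel -> world point at height z"
    K=np.array(p['mtx']);k=p['k1']
    d=np.array([(u-K[0,2])/K[0,0],(v-K[1,2])/K[1,1]]);s=d.copy()
    for _ in range(20): s=d/(1+k*(s@s))
    E=np.linalg.inv(np.array(p['extrinsics']));o=E[:3,3];r=E[:3,:3]@np.array([s[0],-s[1],-1])
    return o+r*(z-o[2])/r[2]
def proj(p,X):
    K=np.array(p['mtx']);c=(np.array(p['extrinsics'])@np.r_[X,1])[:3]
    s=np.array([c[0],-c[1]])/-c[2];s=s*(1+p['k1']*(s@s))
    return K[0,0]*s[0]+K[0,2],K[1,1]*s[1]+K[1,2]
E
python3 - <<'E'
from h import *
s=bot.get_state();print(s['tool_pos'],np.array(s['tool_rot']).round(3).tolist(),s['finger_gap'])
for c in('top','scene'):
    p=shot(c,c+'0.png');print(c)
    for n in 'scale power_top unit_top zero_top bowl sieve sieve_grip tumbler salt_shaker pepper_shaker bowl_stack mug mix_box syrup'.split(): print(n,find(p,n))
E
```

```text
pics
[206.78316147 509.34247207 244.72130953] [[-0.927, 0.376, -0.001], [0.376, 0.927, -0.001], [0.0, -0.001, -1.0]] 85.79695912340287
top
scale [(0.72, [512.0, 269.0, 27.0]), (0.42, [412.0, -38.0, 79.0])]
power_top []
unit_top []
zero_top [(0.51, [492.0, 211.0, 29.0]), (0.2, [413.0, -38.0, 82.0])]
bowl [(0.57, [601.0, 316.0, 59.0])]
sieve [(0.72, [564.0, -265.0, 19.0])]
sieve_grip [(0.73, [560.0, -269.0, 19.0])]
tumbler [(0.64, [489.0, -7.0, 15.0]), (0.41, [493.0, 208.0, 32.0])]
salt_shaker [(0.69, [410.0, -39.0, 83.0])]
pepper_shaker [(0.48, [613.0, -0.0, 65.0]), (0.42, [413.0, 46.0, 87.0])]
bowl_stack [(0.91, [617.0, -0.0, 61.0]), (0.47, [566.0, -267.0, 14.0])]
mug [(0.65, [443.0, 558.0, 33.0])]
mix_box []
syrup [(0.22, [485.0, -8.0, 18.0])]
scene
scale [(0.72, [510.0, 283.0, 23.0])]
power_top []
unit_top []
zero_top [(0.47, [486.0, 201.0, 35.0])]
bowl [(0.62, [617.0, 313.0, 70.0])]
sieve [(0.78, [576.0, -263.0, 34.0]), (0.52, [465.0, 258.0, 35.0])]
sieve_grip [(0.58, [574.0, -264.0, 30.0])]
tumbler [(0.81, [453.0, -12.0, 113.0])]
salt_shaker []
pepper_shaker [(0.85, [395.0, 40.0, 49.0])]
bowl_stack [(0.92, [633.0, 25.0, 78.0])]
mug [(0.79, [401.0, 563.0, 38.0])]
mix_box [(0.59, [755.0, 172.0, 118.0])]
syrup [(0.72, [765.0, 39.0, 103.0]), (0.55, [578.0, -265.0, 32.0])]
```

View pics/top0.png

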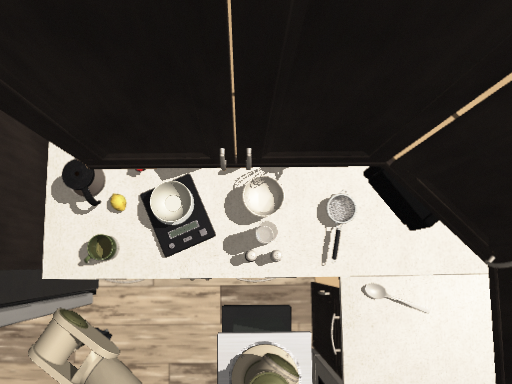

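View pics/scene0.png

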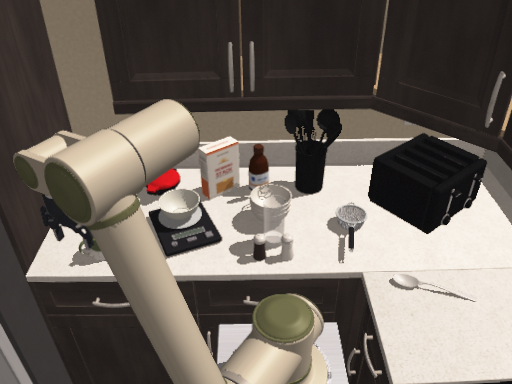

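The top view shows the scale at (178,213) with its buttons at about (172,245), (187,239) and (203,233). The bowl is at (171,201), the sieve at (341,208) with its handle running to (335,258). The tumbler is at (266,233), the shakers at (251,256) and (277,256), and the stack at (262,196). Next I'll enlarge the scale and the sieve.

```bash
python3 - <<'E'
from h import *
f=cv2.imread('pics/top0.png')
a=cv2.resize(f[170:262,135:220],None,fx=6,fy=6,interpolation=cv2.INTER_CUBIC)
b=cv2.resize(f[180:272,318:360],None,fx=6,fy=6,interpolation=cv2.INTER_CUBIC)
cv2.imwrite('pics/crop.png',np.hstack([a,b]))
E
```

```text
(no output)
```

View pics/crop.png

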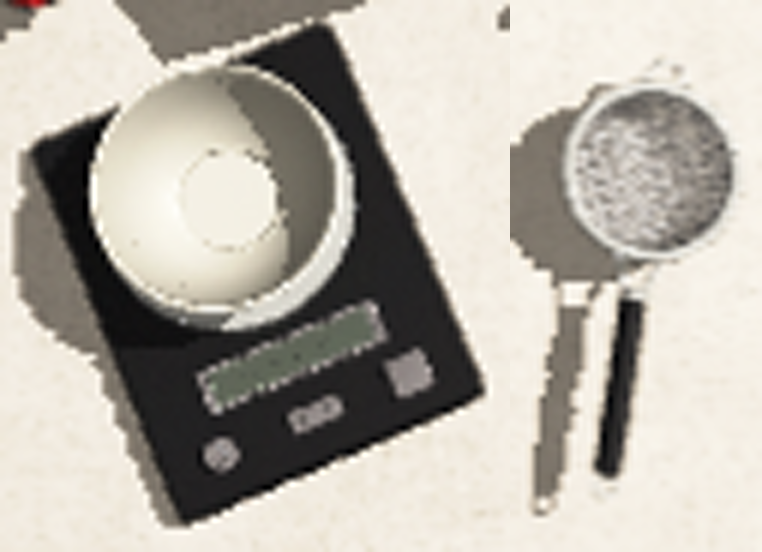

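```bash
python3 - <<'E'
from h import *
p=shot('top')
def P(cx,cy,ox,oy,z): return ray(p,(cx+.5)/6-.5+ox,(cy+.5)/6-.5+oy,z)[:2]
pw,un,ze=[P(*c,135,170,31) for c in((221,454),(316,414),(410,372))]
print('btn',pw.round(1),un.round(1),ze.round(1),np.linalg.norm(pw-ze))
d=pw-ze; yaw=np.arctan2(-d[0],d[1]);c=(pw+un+ze)/3
R=np.array([[np.cos(yaw),-np.sin(yaw)],[np.sin(yaw),np.cos(yaw)]])
print('yaw',np.degrees(yaw),'origin',c+R@[92,0],'plate',c+R@[132,0])
print('corners',[P(*q,135,170,24).round(0).tolist() for q in((33,150),(322,25),(483,393),(183,523))])
print('corners model',[(c+R@[92,0]+R@q).round(0).tolist() for q in((120,95),(120,-95),(-120,-95),(-120,95))])
print('bowl rim',P(218,189,135,170,94))
s=P(140,170.5,318,180,44);h1=P(122,292,318,180,48);h2=P(97,478,318,180,48)
print('sieve',s,h1,h2,np.linalg.norm(h1-s),np.linalg.norm(h2-s))
d=s-h2;print('yaw',np.degrees(np.arctan2(d[1],d[0])),np.degrees(np.arctan2(*(h1-h2)[::-1])))
for n,u,v,z in(('tumbler',266,231,162),('salt',277,256,88),('pepper',251,256,88),('stack',262,195,97)):print(n,ray(p,u,v,z).round(0))
E
```

```text
btn [448.3 313.4] [470.4 259.5] [493.7 206. ] 116.54911326722657
yaw 22.929913075566578 origin [555.4918308  295.47566061] plate [592.33111583 311.05985385]
corners [[625.0, 426.0], [697.0, 258.0], [482.0, 165.0], [410.0, 336.0]]
corners model [[629.0, 430.0], [703.0, 255.0], [482.0, 161.0], [408.0, 336.0]]
bowl rim [591.25885054 306.96168841]
sieve [ 567.57937448 -266.83318711] [ 498.07737986 -252.76486208] [ 393.99485863 -234.50468106] 70.91152956132962 176.56929644182802
yaw -10.549938673094822 -9.950674523943544
tumbler [484.  -2. 162.]
salt [407. -41.  88.]
pepper [408.  44.  88.]
stack [608.   5.  97.]
```

>>> step_arm(series=[{"slide": [-7,-2,1],"twist": 0,"grip": -1},{"slide": [-12,-4,2.5],"twist": 0,"grip": -1},{"slide": [-16.5,-5,4.5],"twist": 0,"grip": -1},{"slide": [-21,-6.5,6.5],"twist": 0,"grip": -1},{"slide": [-25,-7.7,8],"twist": 0,"grip": -1}])

```text
time: 2.05
tool_pos: [392.8, 357.4, 173.5]
tool_rot: [[-0.927, 0.376, 0.0], [0.376, 0.927, 0.0], [-0.0, 0.0, -1.0]]
wrist_force: [0.6, 0.5, -0.2]
finger_gap: 12.3
grip_force: 0.0
```

```bash
cat >> h.py <<'E'
def go(x,y,z,yaw=None):
    "slide (cm) and twist from the measured pose; yaw = world angle of tool y, deg"
    s=bot.get_state();R=np.array(s['tool_rot']);p=np.array(s['tool_pos'])
    a=np.degrees(np.arctan2(R[1,1],R[0,1]))
    print('at',p.round(1),'yaw',round(a,1),'tilt',R[2].round(3),'gap',round(s['finger_gap'],1),'F',np.round(s['wrist_force'],1),'t',s['time'])
    print('slide',(R.T@(np.array([x,y,z])-p)/10).round(2),'twist',None if yaw is None else round(np.radians(a-yaw),3))
E
python3 - <<'E'
from h import *
go(448.3,313.4,130)
E
```

```text
at [392.8 357.4 173.5] yaw 67.9 tilt [-0.  0. -1.] gap 12.3 F [ 0.6  0.5 -0.2] t 2.05
slide [-6.79 -1.99  4.35] twist None
```

>>> step_arm(series=[{"slide": [-2.5,-0.7,1.8],"twist": 0,"grip": -1},{"slide": [-4.7,-1.4,3.5],"twist": 0,"grip": -1},{"slide": [-4.7,-1.4,3.5],"twist": 0,"grip": -1},{"slide": [-4.7,-1.4,3.5],"twist": 0,"grip": -1},{"slide": [-4.7,-1.4,3.5],"twist": 0,"grip": -1}])

```text
time: 2.55
tool_pos: [429.4, 328.9, 139.8]
tool_rot: [[-0.927, 0.375, 0.001], [0.375, 0.927, 0.001], [-0.001, 0.001, -1.0]]
wrist_force: [-0.3, -0.3, 0.4]
finger_gap: -0.1
grip_force: 0.0
```

```bash
python3 - <<'E'
from h import *
go(448.3,313.4,60)
p=shot('wrist')
f=p['frame'].copy()
for q in((448.3,313.4,31),(470.4,259.5,31),(493.7,206,31),(591.3,307,94)):
    u,v=proj(p,q);print(round(u),round(v));cv2.drawMarker(f,(int(round(u)),int(round(v))),(0,0,255),0,8,1)
cv2.imwrite('pics/w1.png',f);cv2.imwrite('pics/w1raw.png',p['frame']);np.save('w1',dict(p),allow_pickle=True)
E
```

```text
at [429.4 328.9 139.8] yaw 68.0 tilt [-0.001  0.001 -1.   ] gap -0.1 F [-0.3 -0.3  0.4] t 2.55
slide [-2.32 -0.74  7.99] twist None
254 219
209 260
168 299
313 403
```

View pics/w1.png

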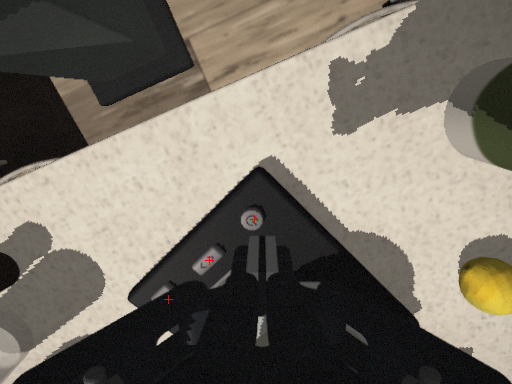

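The picture shows the power button at (252,219) and the unit button at (207,259), each about 2 px from where I predicted, so the positions are good to a mm or two.

>>> step_arm(series=[{"slide": [-1.2,-0.4,3],"twist": 0,"grip": -1},{"slide": [-2.3,-0.7,6],"twist": 0,"grip": -1},{"slide": [-2.3,-0.7,7.5],"twist": 0,"grip": -1},{"slide": [-2.3,-0.7,8],"twist": 0,"grip": -1},{"slide": [-2.3,-0.7,8],"twist": 0,"grip": -1}])

```text
time: 3.1
tool_pos: [448.2, 313.5, 59.3]
tool_rot: [[-0.927, 0.375, -0.0], [0.375, 0.927, 0.0], [0.0, 0.0, -1.0]]
wrist_force: [-0.3, 0.0, 0.5]
finger_gap: -0.3
grip_force: 0.0
```

```bash
python3 - <<'E'
from h import *
go(448.3,313.4,40)
E
```

```text
at [448.2 313.5  59.3] yaw 68.0 tilt [ 0.  0. -1.] gap -0.3 F [-0.3  0.   0.5] t 3.1
slide [-0.02 -0.01  1.93] twist None
```

>>> step_arm(series=[{"slide": [0,0,1.0],"twist": 0,"grip": -1},{"slide": [0,0,1.6],"twist": 0,"grip": -1},{"slide": [0,0,1.9],"twist": 0,"grip": -1},{"slide": [0,0,1.95],"twist": 0,"grip": -1},{"slide": [0,0,1.95],"twist": 0,"grip": -1}])

```text
time: 3.6
tool_pos: [448.6, 313.4, 40.1]
tool_rot: [[-0.927, 0.376, 0.001], [0.376, 0.927, 0.001], [-0.0, 0.001, -1.0]]
wrist_force: [-1.5, 1.7, 3.6]
finger_gap: 0.5
grip_force: 2.2
```

>>> step_arm(series=[{"slide": [0,0,0.1],"twist": 0,"grip": -1},{"slide": [0,0,0.15],"twist": 0,"grip": -1},{"slide": [0,0,0.15],"twist": 0,"grip": -1},{"slide": [0,0,0.15],"twist": 0,"grip": -1},{"slide": [0,0,0.15],"twist": 0,"grip": -1}])

```text
time: 4.1
tool_pos: [448.7, 313.4, 39.8]
tool_rot: [[-0.927, 0.376, 0.002], [0.376, 0.927, 0.001], [-0.001, 0.002, -1.0]]
wrist_force: [-5.0, -0.7, 17.8]
finger_gap: -0.0
grip_force: 8.9
```

>>> step_arm(series=[{"slide": [0,0,-1],"twist": 0,"grip": -1},{"slide": [0,0,-2.2],"twist": 0,"grip": -1},{"slide": [-2,-2,-2.2],"twist": 0,"grip": -1},{"slide": [-4.1,-4.2,-2.2],"twist": 0,"grip": -1},{"slide": [-4.1,-4.2,-2.2],"twist": 0,"grip": -1}])

```text
time: 4.6
tool_pos: [472.0, 256.3, 60.5]
tool_rot: [[-0.925, 0.379, 0.001], [0.379, 0.925, -0.001], [-0.001, -0.0, -1.0]]
wrist_force: [-0.3, -0.1, -0.7]
finger_gap: -0.2
grip_force: 0.0
```

```bash
python3 - <<'E'
from h import *
go(470.4,259.5,39.5)
E
```

```text
at [472.  256.3  60.5] yaw 67.7 tilt [-0.001 -0.    -1.   ] gap -0.2 F [-0.3 -0.1 -0.7] t 4.6
slide [0.27 0.24 2.1 ] twist None
```

>>> step_arm(series=[{"slide": [0,0,1.0],"twist": 0,"grip": -1},{"slide": [0,0,1.6],"twist": 0,"grip": -1},{"slide": [0,0,2.0],"twist": 0,"grip": -1},{"slide": [0,0,2.15],"twist": 0,"grip": -1},{"slide": [0,0,2.15],"twist": 0,"grip": -1}])

```text
time: 5.1
tool_pos: [470.3, 259.1, 39.8]
tool_rot: [[-0.927, 0.375, 0.0], [0.375, 0.927, -0.0], [-0.0, -0.0, -1.0]]
wrist_force: [-4.9, -3.4, 18.7]
finger_gap: 0.0
grip_force: 9.4
```

>>> step_arm(series=[{"slide": [0,0,0],"twist": 0,"grip": -1},{"slide": [0,0,-1.2],"twist": 0,"grip": -1},{"slide": [0,0,-2.2],"twist": 0,"grip": -1},{"slide": [-2,-2,-2.2],"twist": 0,"grip": -1},{"slide": [-4.2,-4.1,-2.2],"twist": 0,"grip": -1}])

```text
time: 5.6
tool_pos: [494.1, 205.1, 60.9]
tool_rot: [[-0.927, 0.374, 0.0], [0.374, 0.927, 0.0], [-0.0, 0.0, -1.0]]
wrist_force: [0.8, 0.6, 0.6]
finger_gap: -0.3
grip_force: 0.0
```

>>> step_arm(series=[{"slide": [0,0,0],"twist": 0,"grip": -1},{"slide": [0,0,1],"twist": 0,"grip": -1},{"slide": [0,0,1.6],"twist": 0,"grip": -1},{"slide": [0,0,2.0],"twist": 0,"grip": -1},{"slide": [0,0,2.15],"twist": 0,"grip": -1}])

```text
time: 6.1
tool_pos: [493.6, 205.5, 39.7]
tool_rot: [[-0.927, 0.375, -0.001], [0.375, 0.927, -0.0], [0.0, -0.0, -1.0]]
wrist_force: [-6.5, -1.9, 25.3]
finger_gap: 0.1
grip_force: 12.7
```

>>> step_arm(series=[{"slide": [0,0,0],"twist": 0,"grip": -1},{"slide": [0,0,0],"twist": 0,"grip": -1},{"slide": [0,0,0.05],"twist": 0,"grip": -1},{"slide": [0,0,0.05],"twist": 0,"grip": -1},{"slide": [0,0,0.05],"twist": 0,"grip": -1}])

```text
time: 6.6
tool_pos: [493.6, 205.5, 39.8]
tool_rot: [[-0.927, 0.375, 0.0], [0.375, 0.927, -0.0], [-0.0, -0.0, -1.0]]
wrist_force: [-6.5, -1.6, 19.0]
finger_gap: 0.3
grip_force: 9.8
```

>>> step_arm(series=[{"slide": [0,0,-4],"twist": 0,"grip": -1},{"slide": [0,0,-9],"twist": 0,"grip": -1},{"slide": [0,0,-14],"twist": 0,"grip": -1},{"slide": [0,0,-18.5],"twist": 0,"grip": -1},{"slide": [0,0,-20],"twist": 0,"grip": -1}])

```text
time: 7.1
tool_pos: [494.9, 205.8, 242.9]
tool_rot: [[-0.927, 0.375, 0.007], [0.375, 0.927, 0.001], [-0.006, 0.004, -1.0]]
wrist_force: [0.0, -0.1, -0.9]
finger_gap: 0.0
grip_force: 0.0
```

>>> step_arm(series=[{"slide": [-1.5,-4.3,0],"twist": 0,"grip": -1},{"slide": [-3.1,-8.6,0],"twist": 0,"grip": -1},{"slide": [-4.6,-12.9,0],"twist": 0,"grip": -1},{"slide": [-6.2,-17.2,0],"twist": 0,"grip": -1},{"slide": [-7.7,-21.5,0],"twist": 0,"grip": -1}])

```text
time: 7.6
tool_pos: [484.2, -24.3, 238.1]
tool_rot: [[-0.927, 0.375, -0.001], [0.375, 0.927, 0.0], [0.001, 0.0, -1.0]]
wrist_force: [0.7, 0.9, 0.9]
finger_gap: 0.1
grip_force: 0.0
```

>>> step_arm(series=[{"slide": [-1.5,-4.3,0],"twist": -0.1,"grip": 0},{"slide": [-3.1,-8.6,0],"twist": -0.21,"grip": 0},{"slide": [-4.6,-12.9,0],"twist": -0.21,"grip": 0},{"slide": [-6.2,-17.2,0],"twist": -0.21,"grip": 0},{"slide": [-7.7,-21.5,0],"twist": -0.21,"grip": 0}])

```text
time: 8.1
tool_pos: [475.0, -252.7, 238.0]
tool_rot: [[-0.985, 0.174, -0.0], [0.174, 0.985, 0.001], [0.001, 0.001, -1.0]]
wrist_force: [0.3, 1.1, 0.1]
finger_gap: 42.7
grip_force: 0.0
```

```bash
python3 - <<'E'
from h import *
go(475,-250,120,79.7)
E
```

```text
at [ 475.  -252.7  238. ] yaw 80.0 tilt [ 0.001  0.001 -1.   ] gap 42.7 F [0.3 1.1 0.1] t 8.1
slide [ 0.04  0.26 11.8 ] twist 0.005
```

Next I'll check the sieve pose from the wrist camera before going down.

```bash
python3 - <<'E'
from h import *
bot.get_state()
p=shot('wrist')
f=p['frame'].copy()
a=np.radians(-10.3);c=np.array([567.6,-266.8])
for x,z in((-72,48),(-94,48),(-176,48),(0,44)):
    q=np.r_[c+x*np.array([np.cos(a),np.sin(a)]),z]
    u,v=proj(p,q);print(x,round(u),round(v));cv2.drawMarker(f,(int(round(u)),int(round(v))),(0,0,255),0,8,1)
cv2.imwrite('pics/w2.png',f)
go(475,-250,36)
E
```

```text
-72 265 190
-94 265 171
-176 266 92
0 264 246
at [ 474.7 -258.8  237.5] yaw 79.7 tilt [ 0.    -0.002 -1.   ] gap 42.6 F [-2.2 -5.5 -0.4] t 8.15
slide [ 0.12  0.91 20.15] twist None
```

View pics/w2.png

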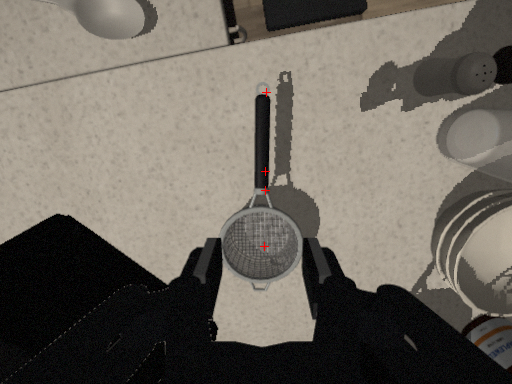

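>>> step_arm(series=[{"slide": [0,0.0,3],"twist": 0,"grip": 0},{"slide": [0,0.0,7],"twist": 0,"grip": 0},{"slide": [0,0.0,11],"twist": 0,"grip": 0},{"slide": [0,0.0,13.5],"twist": 0,"grip": 0},{"slide": [0,0,13.5],"twist": 0,"grip": 0}])

```text
time: 8.65
tool_pos: [474.0, -249.7, 100.2]
tool_rot: [[-0.985, 0.174, -0.006], [0.174, 0.985, 0.005], [0.006, 0.004, -1.0]]
wrist_force: [0.5, -0.2, 0.6]
finger_gap: 42.5
grip_force: 0.0
```

```bash
python3 - <<'E'
from h import *
go(475,-251,35.5,79.7)
E
```

```text
at [ 474.  -249.7  100.2] yaw 80.0 tilt [ 0.006  0.004 -1.   ] gap 42.5 F [ 0.5 -0.2  0.6] t 8.65
slide [-0.17 -0.13  6.47] twist 0.005
```

>>> step_arm(series=[{"slide": [-0.1,-0.1,2],"twist": 0,"grip": 0},{"slide": [-0.1,-0.1,4.5],"twist": 0,"grip": 0},{"slide": [-0.1,-0.1,6.2],"twist": 0,"grip": 0},{"slide": [-0.1,-0.1,6.6],"twist": 0,"grip": 0},{"slide": [-0.1,-0.1,6.6],"twist": 0,"grip": 0}])

```text
time: 9.15
tool_pos: [476.4, -252.7, 38.3]
tool_rot: [[-0.985, 0.174, 0.001], [0.174, 0.985, -0.0], [-0.001, -0.0, -1.0]]
wrist_force: [0.7, -0.0, -0.3]
finger_gap: 42.1
grip_force: 0.0
```

```bash
python3 - <<'E'
from h import *
p=shot('wrist')
go(475,-251,35.5,79.7)
cv2.imwrite('pics/w3.png',p['frame'])
E
```

```text
at [ 476.6 -252.9   38.7] yaw 79.9 tilt [-0.001 -0.001 -1.   ] gap 42.8 F [-0.2  0.3 -0.3] t 9.2
slide [0.19 0.16 0.32] twist 0.004
```

View pics/w3.png

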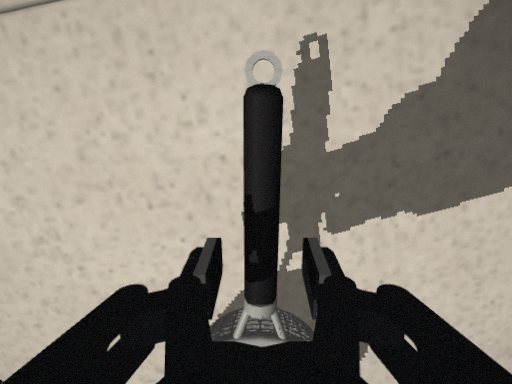

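The handle runs from (263,90) to (260,300), centred between the fingers at about x 263. I'll lower 3 mm and close.

>>> step_arm(series=[{"slide": [0.1,0.0,0.3],"twist": 0,"grip": 0},{"slide": [0.1,0.0,0.3],"twist": 0,"grip": -0.5},{"slide": [0.1,0,0.3],"twist": 0,"grip": -1},{"slide": [0.1,0,0.3],"twist": 0,"grip": -1},{"slide": [0.1,0,0.3],"twist": 0,"grip": -1}])

```text
time: 9.7
tool_pos: [475.0, -252.6, 34.9]
tool_rot: [[-0.985, 0.175, 0.0], [0.175, 0.985, -0.0], [-0.0, -0.0, -1.0]]
wrist_force: [-1.9, 1.3, 3.4]
finger_gap: 15.0
grip_force: 60.1
```

>>> step_arm(series=[{"slide": [0,0,0],"twist": 0,"grip": -1},{"slide": [0,0,0],"twist": 0,"grip": -1},{"slide": [0,0,-0.5],"twist": 0,"grip": -1},{"slide": [0,0,-1],"twist": 0,"grip": -1},{"slide": [0,0,-2],"twist": 0,"grip": -1}])

```text
time: 10.2
tool_pos: [474.6, -252.2, 54.5]
tool_rot: [[-0.985, 0.175, -0.001], [0.175, 0.985, 0.001], [0.001, 0.001, -1.0]]
wrist_force: [-0.2, -0.8, -0.8]
finger_gap: 15.1
grip_force: 59.5
```

>>> step_arm(series=[{"slide": [0,0,-3],"twist": 0,"grip": -1},{"slide": [0,0,-7],"twist": 0,"grip": -1},{"slide": [0,0,-11],"twist": 0,"grip": -1},{"slide": [1,0,-15],"twist": 0,"grip": -1},{"slide": [2,0,-18],"twist": 0,"grip": -1}])

```text
time: 10.7
tool_pos: [455.0, -248.9, 237.6]
tool_rot: [[-0.985, 0.175, 0.002], [0.175, 0.985, -0.002], [-0.002, -0.001, -1.0]]
wrist_force: [0.1, -0.5, -2.0]
finger_gap: 14.9
grip_force: 59.5
```

>>> step_arm(series=[{"slide": [1,0,-1],"twist": 0,"grip": -1},{"slide": [2,0,-2],"twist": 0,"grip": -1},{"slide": [3,0,-2],"twist": 0,"grip": -1},{"slide": [3,0,-2],"twist": 0,"grip": -1},{"slide": [3,0,-2],"twist": 0,"grip": -1}])

```text
time: 11.2
tool_pos: [425.4, -243.6, 253.5]
tool_rot: [[-0.985, 0.175, -0.001], [0.175, 0.985, 0.001], [0.002, 0.001, -1.0]]
wrist_force: [-0.8, -1.4, -1.4]
finger_gap: 15.1
grip_force: 59.5
```

```bash
python3 - <<'E'
from h import *
p=shot('scene','s1.png')
go(430,323,252,79.7)
E
```

```text
at [ 425.6 -243.7  253.5] yaw 79.9 tilt [ 0.002  0.001 -1.   ] gap 15.1 F [ 0.2 -0.4 -1.7] t 11.25
slide [ 9.49 55.87  0.23] twist 0.004
```

View pics/s1.png

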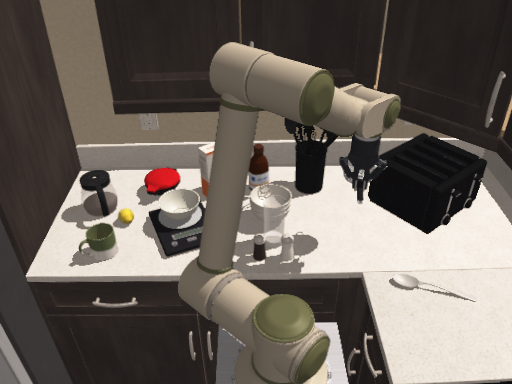

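The sieve is in the gripper at about (362,165), lifted clear, and everything else is where it was. Now I'll carry it across.

>>> step_arm(series=[{"slide": [0.4,2.5,0],"twist": 0,"grip": -1},{"slide": [1.0,6,0],"twist": 0,"grip": -1},{"slide": [1.7,10,0],"twist": 0,"grip": -1},{"slide": [2.4,14,0],"twist": 0,"grip": -1},{"slide": [3.1,18,0],"twist": 0,"grip": -1}])

```text
time: 11.75
tool_pos: [426.6, -59.6, 253.9]
tool_rot: [[-0.985, 0.175, -0.001], [0.175, 0.985, 0.001], [0.001, 0.0, -1.0]]
wrist_force: [0.0, -0.6, -1.6]
finger_gap: 15.1
grip_force: 59.5
```

>>> step_arm(series=[{"slide": [0.7,4,0],"twist": 0,"grip": -1},{"slide": [1.4,8,0],"twist": 0,"grip": -1},{"slide": [2.1,12,0],"twist": 0,"grip": -1},{"slide": [2.7,16,0],"twist": 0,"grip": -1},{"slide": [3.4,20,0],"twist": 0,"grip": -1}])

```text
time: 12.25
tool_pos: [428.1, 143.6, 253.9]
tool_rot: [[-0.985, 0.175, -0.001], [0.175, 0.985, 0.0], [0.001, -0.0, -1.0]]
wrist_force: [0.8, -0.3, -2.2]
finger_gap: 15.1
grip_force: 59.5
```

>>> step_arm(series=[{"slide": [0.7,4,0],"twist": 0,"grip": -1},{"slide": [1.4,8,0],"twist": 0,"grip": -1},{"slide": [2,12,0],"twist": 0,"grip": -1},{"slide": [2.7,16,0],"twist": 0,"grip": -1},{"slide": [3,17.9,0],"twist": 0,"grip": -1}])

```text
time: 12.75
tool_pos: [429.5, 326.3, 253.4]
tool_rot: [[-0.985, 0.172, -0.002], [0.172, 0.985, 0.0], [0.002, -0.0, -1.0]]
wrist_force: [1.5, 0.3, -1.5]
finger_gap: 15.0
grip_force: 59.5
```

>>> step_arm(series=[{"slide": [0,0,0],"twist": 0,"grip": -1},{"slide": [0,0,0],"twist": 0,"grip": -1},{"slide": [0,0,0],"twist": 0,"grip": -1},{"slide": [0,0,0],"twist": 0,"grip": -1},{"slide": [0,0,0],"twist": 0,"grip": -1}])

```text
time: 13.25
tool_pos: [430.1, 322.6, 254.6]
tool_rot: [[-0.984, 0.176, 0.0], [0.176, 0.984, 0.0], [-0.0, 0.0, -1.0]]
wrist_force: [-0.1, 0.5, -1.4]
finger_gap: 14.8
grip_force: 59.5
```

```bash
python3 - <<'E'
from h import *
p=shot('wrist','w4.png')
go(498.5,323.5,210,79.7)
t=shot('top')
cv2.imwrite('pics/w4t.png',np.hstack([cv2.resize(p['frame'],(480,360)),cv2.resize(t['frame'][165:265,130:219],(320,360),interpolation=cv2.INTER_CUBIC)]))
for q in((591.3,307,94),):print(proj(p,q))
E
```

```text
at [430.1 322.7 254.7] yaw 79.9 tilt [-0.  0. -1.] gap 15.2 F [-0.1  0.7 -0.7] t 13.3
slide [-6.72  1.28  4.47] twist 0.003
(np.float64(273.7700536601377), np.float64(310.4287948704979))
```

View pics/w4t.png

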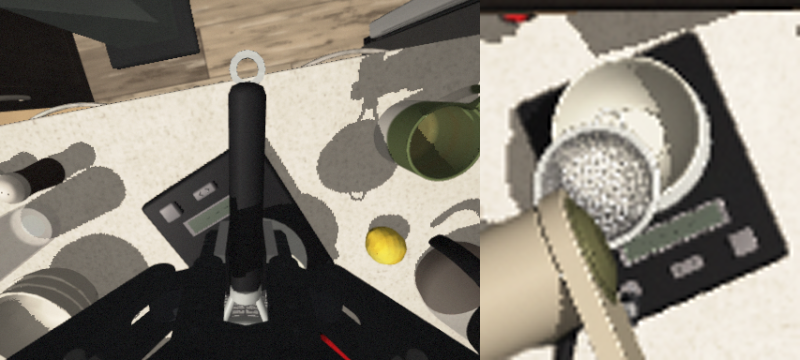

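>>> step_arm(series=[{"slide": [-1.5,0.3,0.5],"twist": 0,"grip": -1},{"slide": [-3.5,0.6,2],"twist": 0,"grip": -1},{"slide": [-5.5,0.9,4],"twist": 0,"grip": -1},{"slide": [-6.8,1.15,6],"twist": 0,"grip": -1},{"slide": [-6.8,1.15,7],"twist": 0,"grip": -1}])

```text
time: 13.85
tool_pos: [500.3, 322.0, 181.9]
tool_rot: [[-0.984, 0.176, -0.002], [0.176, 0.984, -0.001], [0.002, -0.002, -1.0]]
wrist_force: [-0.5, -0.2, -1.9]
finger_gap: 14.8
grip_force: 59.4
```

>>> step_arm(series=[{"slide": [0,0,0],"twist": 0,"grip": -1},{"slide": [0,0,0],"twist": 0,"grip": -1},{"slide": [0,0,0],"twist": 0,"grip": -1},{"slide": [0,0,0],"twist": 0,"grip": -1},{"slide": [0,0,0],"twist": 0,"grip": -1}])

```text
time: 14.35
tool_pos: [498.8, 322.8, 185.2]
tool_rot: [[-0.985, 0.175, 0.001], [0.175, 0.985, 0.0], [-0.001, 0.001, -1.0]]
wrist_force: [-0.0, 0.6, -1.2]
finger_gap: 15.0
grip_force: 59.4
```

```bash
python3 - <<'E'
from h import *
t=shot('top');np.save('t5',dict(t),allow_pickle=True)
go(499,322,151,79.7)
z=bot.get_state()['tool_pos'][2]-34.9
print('bowl',find(t,'bowl'),'sieve',find(t,'sieve'))
s=shot('scene')
cv2.imwrite('pics/t5.png',np.hstack([cv2.resize(t['frame'][170:250,135:215],None,fx=5,fy=5,interpolation=cv2.INTER_CUBIC),cv2.resize(s['frame'][160:240,140:220],None,fx=5,fy=5,interpolation=cv2.INTER_CUBIC)]))
for n,q in(('sieve rim',(591.5,308,z+44)),('bowl',(591.5,308,94))):
    for c in((0,0),(52.5,0),(-52.5,0),(0,52.5),(0,-52.5)) if n!='bowl' else ((0,0),(70,0),(-70,0),(0,70),(0,-70)):
        u,v=proj(t,np.array(q)+[c[0],c[1],0]);print(n,c,round((u-135+.5)*5),round((v-170+.5)*5))
E
```

```text
at [498.8 322.8 185.1] yaw 79.9 tilt [-0.001  0.    -1.   ] gap 15.2 F [-0.3  0.2 -1. ] t 14.4
slide [-0.03 -0.07  3.41] twist 0.004
bowl [(0.66, [582.0, 273.0, 64.0])] sieve [(0.8, [608.0, 304.0, 160.0]), (0.18, [491.0, 207.0, 31.0])]
sieve rim (0, 0) 156 135
sieve rim (52.5, 0) 157 52
sieve rim (-52.5, 0) 155 220
sieve rim (0, 52.5) 72 136
sieve rim (0, -52.5) 241 135
bowl (0, 0) 181 158
bowl (70, 0) 182 54
bowl (-70, 0) 179 263
bowl (0, 70) 75 159
bowl (0, -70) 286 156
```

View pics/t5.png

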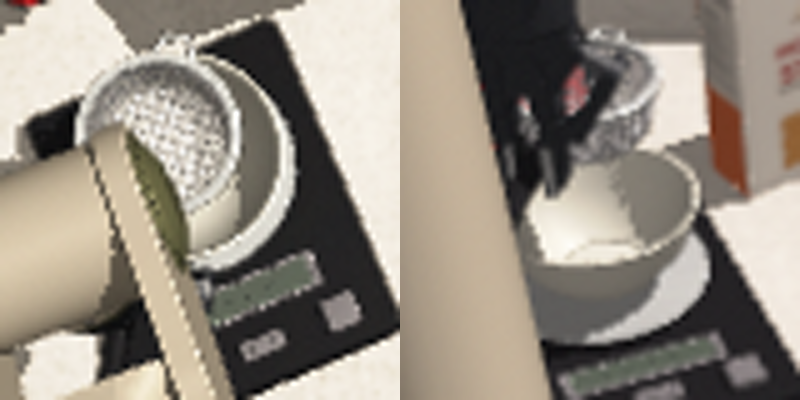

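The sieve rim is centred at about (159,132) in the enlarged view, against a predicted (156,135), so it is about 2 mm off. I'll correct that on the way down.

>>> step_arm(series=[{"slide": [0.1,0.1,0.5],"twist": 0,"grip": -1},{"slide": [0.2,0.1,1.2],"twist": 0,"grip": -1},{"slide": [0.2,0.1,2],"twist": 0,"grip": -1},{"slide": [0.2,0.1,2.8],"twist": 0,"grip": -1},{"slide": [0.2,0.1,3.3],"twist": 0,"grip": -1}])

```text
time: 15.05
tool_pos: [496.8, 323.9, 150.3]
tool_rot: [[-0.985, 0.175, -0.001], [0.175, 0.985, -0.001], [0.001, -0.001, -1.0]]
wrist_force: [0.2, -0.4, -2.2]
finger_gap: 15.0
grip_force: 59.4
```

>>> step_arm(series=[{"slide": [0,0,0],"twist": 0,"grip": -1},{"slide": [0,0,0],"twist": 0,"grip": -1},{"slide": [0,0,0],"twist": 0,"grip": -1},{"slide": [0,0,0],"twist": 0,"grip": -1},{"slide": [0,0,0],"twist": 0,"grip": -1}])

```text
time: 15.55
tool_pos: [497.2, 324.0, 151.8]
tool_rot: [[-0.985, 0.175, 0.0], [0.175, 0.985, 0.0], [-0.0, 0.0, -1.0]]
wrist_force: [0.8, 0.6, -1.3]
finger_gap: 14.7
grip_force: 59.4
```

```bash
python3 - <<'E'
from h import *
t=shot('top');s=shot('scene')
go(499,322,151,79.7)
z=bot.get_state()['tool_pos'][2]-34.9
cv2.imwrite('pics/t6.png',np.hstack([cv2.resize(t['frame'][170:250,135:215],None,fx=5,fy=5,interpolation=cv2.INTER_CUBIC),cv2.resize(s['frame'][160:240,140:220],None,fx=5,fy=5,interpolation=cv2.INTER_CUBIC)]))
for c in((0,0),(52.5,0),(0,52.5),(0,-52.5)):
    u,v=proj(t,np.array((591.5+c[0],308+c[1],z+44)));print('sieve rim',c,round((u-135+.5)*5),round((v-170+.5)*5))
E
```

```text
at [497.1 324.  151.6] yaw 79.9 tilt [-0.  0. -1.] gap 14.8 F [ 0.6 -0.4 -1.2] t 15.65
slide [-0.22 -0.17  0.06] twist 0.004
sieve rim (0, 0) 165 143
sieve rim (52.5, 0) 166 62
sieve rim (0, 52.5) 82 144
sieve rim (0, -52.5) 247 142
```

View pics/t6.png

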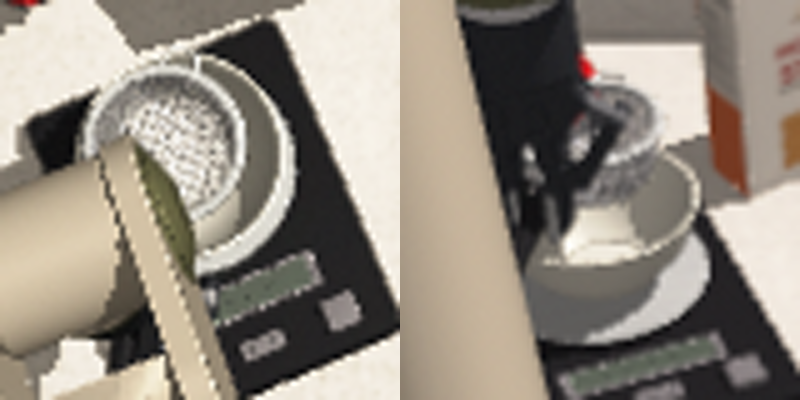

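The sieve rim is at (83–247, top 62), which matches the predicted centred position, and its underside is about 22 mm above the rim. Handing in.

```bash
python3 -c "
from h import *
print(bot.job_done())"
```

```text
the job is handed in; nothing more can be done
None
```

I pressed power, unit and zero in that order, one at a time. The sieve is now held still and level over the bowl, centred to within a few mm, with its underside about 22 mm above the rim. I've handed the job in, but the system gave no pass or fail result.

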